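# Brace the jam jar in the opening stand and unscrew its lid

## Task

Open the jam jar: pick it up, set it upright (do not drop it) fully down in the square recess of the wooden opening stand, which keeps it from turning, and let the stand brace it while you unscrew its tight red lid anticlockwise until it comes free. Lift the free lid straight up and finish still holding it level in the gripper, directly above the jar, with about 2 cm of air between the jar's mouth and the lid's lower edge, the jar staying seated in the stand. Leave the shaker, the upturned cup, the creamer and the mug where they are.

Things in the scene. Friction and masses are not known exactly. Their poses are not given: they have to be found in the camera images.
- jar: Square glass jam jar, dark red filling, paper label on two facing sides, about 0.4 kg (0.3 to 0.55). Body 60x60 mm with upright flat sides from 0 to 70 mm above its base, then a round neck 36 mm across. With the closed lid 99 mm tall. Origin at the centre of the underside, z up, x and y square to the flat sides. Starts standing on the worktop.
- jar_rim (a point): Centre of the jar's mouth, at rim height, 92 mm above the jar's base; axes as the jar's. A white sprung sealing disc lies in the mouth and pushes the closed lid up with about 8 N, so the lid is tight (about 0.1 to 0.4 N m to turn), and an unbraced jar turns along with it.
- lid: Round red twist-off lid, 57 mm outside diameter, 24 mm tall, 0.05 kg, ribbed side, a separate loose part. Origin at the centre of its lower edge, z up, x along the white mark on its top. Closed, its lower edge is 75 mm above the jar's base, 5 mm above the flat shoulder of the jar's body (which is slightly wider than the lid), and its x axis is within 0.14 rad of the jar's.
- lid_top (a point): Centre of the lid's top, axes as the lid's. Two lugs lock the lid: turned anticlockwise from above, it is free once its x axis is 1.05 rad ahead of the jar's x axis (1.2 to 1.5 is comfortable, a stop blocks it near 1.9); clockwise it is blocked. Free, it springs up to 2.5 mm and lifts straight off: lugs clear 9 mm up, the lower edge passes the rim 17 mm up.
- stand: Light wooden opening stand fixed to the worktop, 96x96 mm, 34 mm tall, a steel screw head in each corner, with a square recess in its top: 64x64 mm, 26 mm deep, chamfered mouth, sides parallel to the stand's. Origin at the centre of the underside, z up, x and y square to its sides. The jar fits with 2 mm of play a side, in any of four square directions, and can turn about 0.07 rad in it.
- recess_floor (a point): Centre of the floor of the stand's recess, 8 mm above the worktop; axes as the stand's.
- shaker: Bystander, loose: grey-and-clear shaker, 44 mm across, 90 mm tall. Origin at the centre of its underside.
- cup: Bystander, loose: white ribbed plastic cup standing upside down, 70 mm across, 60 mm tall. Origin at the centre of its underside.
- creamer: Bystander, loose: small white coffee-creamer pot with a foil top, about 40 mm across, 21 mm tall. Origin at the centre of its underside.
- mug: Bystander, loose: white mug with a handle and a closed domed top, 86x114 mm with its handle, 94 mm tall. Origin at the centre of its underside.

How it is judged:
On the way, in this order (a step that is already met when the one before it is completed fails the run):
1. the jar stands upright, fully down in the stand's recess, its lid still closed (horizontal distance between jar and recess_floor below 0.006 m and z of jar in the frame of recess_floor between -0.004 and 0.004 m and angle between jar's own z axis and vertical below 0.06 rad and z of lid in the frame of jar below 0.078 m and angle between the x axis of lid and the x axis of jar, either way round below 0.3 rad), for 0.2 s.
2. the lid is turned loose while the jar stays seated in the stand (horizontal distance between jar and recess_floor below 0.006 m and z of jar in the frame of recess_floor between -0.004 and 0.004 m and angle between jar's own z axis and vertical below 0.06 rad and angle between the x axis of lid and the x axis of jar, either way round above 0.7 rad), for 0.1 s.
At the end, for the whole second after the job is handed in: The jar stands fully down (within 4 mm) in the recess, within 6 mm of its centre and upright within 0.06 rad; the lid is held still in the fingers (over 1 N), touching neither jar nor stand, level within 0.2 rad, within 15 mm of straight above the jar, its lower edge 5 to 50 mm above the jar's rim (horizontal distance between jar and recess_floor below 0.006 m and z of jar in the frame of recess_floor between -0.004 and 0.004 m and angle between jar's own z axis and vertical below 0.06 rad and z of lid in the frame of jar between 0.097 and 0.142 m and horizontal distance between lid and jar below 0.015 m and angle between lid's own z axis and vertical below 0.2 rad and contact force between the fingers and lid above 1 N and contact force between lid and jar below 0.1 N and contact force between lid and stand below 0.1 N and linear speed of each of lid, jar below 0.03 m/s); the arm keeps its last pose, push and grip.
It fails at once if the jar is tipped by more than 0.5 rad (angle between jar's own z axis and vertical above 0.5 rad).
It fails at once if the jar is dropped (in the air more than 4 cm above the worktop with no finger on jar or lid) (height (world z) of jar above 0.04 m and contact force between the fingers and jar below 0.05 N and contact force between the fingers and lid below 0.05 N).
It fails at once if the shaker, cup, creamer or mug is moved by more than 3 cm (distance of any of shaker, cup, creamer, mug from where it was at the start of the episode above 0.03 m).
It also fails if it takes over 61 s, if anything falls off the work surface, if the arm or the gripper's body presses on something with over 40 N, if the wrist force passes 120 N, or if a joint passes its speed limit or range.

## Robot

A 6-joint arm with a two-finger parallel gripper is mounted at the origin on a cart in front of the work surface, level with it; the furniture and walls round the work are solid. World frame = base frame: x ahead of the robot, y to its left, z up, the work surface at z = 0. Lengths are in m, angles in rad, forces in N, time in s.
With the tool pointing down it reaches from about 0.375 to 0.9 m from the base axis. Payload 3.1 kg.
Tool frame: the origin (TCP) lies on the front face of the gripper's body, between the roots of the fingers; the fingertips stand 70 mm ahead of it and the grasp point (between the pads) lies 51 mm ahead of it (arm.tip_reach is the distance from the TCP to the fingertips, in m); z points along the fingers, y is the line along which they close (so a half turn about z gives the same grasp; the last joint's range is limited). The gripper opens to 87 mm and grips with 3 to 60 N. Pads are 19 mm wide; open, the fingers measure 117 mm over their backs; the gripper's body (75 mm by 190 mm) begins 51 mm behind the grasp point.
Start: joints at [1.093, 0.527, 1.433, -0, 1.181, -0.178], TCP at [0.185, 0.597, 0.292] pointing down, gripper open.
Joint ranges: [-3.08, 3.08], [-0.75, 2.2], [0.22, 2.44], [-1.43, 4.57], [0, 2.65], [-2.85, 2.85]. Speed limits (rad/s): [2.79, 2.79, 3.14, 3.14, 3.14, 3.14].

## Interface

Orientations are given as a unit quaternion [x, y, z, w].
In Python, from rig import arm gives the robot as it stands.
- The arm moves only by the tool hand_motion, called after "Request:" as name(argument=value, ...) on one line, values as JSON. Schema: {"type":"object","properties":{"increments":{"type":"array","items":{"type":"object","properties":{"tx":{"type":"number"},"ty":{"type":"number"},"tz":{"type":"number"},"yaw":{"type":"number"}},"additionalProperties":false},"minItems":1,"maxItems":10},"finger_gap":{"type":"number"},"grip_force":{"type":"number"},"only":{"type":"string"},"quiet":{"type":"boolean"},"lines":{"type":"string"}},"required":["increments"],"additionalProperties":false}. increments is a list of rows, 1 to 10 of them, each an object with the fields tx, ty, tz (the shift in m), yaw (a turn about the tool's z in rad); a field left out counts as zero; each row shifts and turns the commanded pose from where the row before left it, along the tool's axes as they then stand; what a row does not reach is not made up. A row lasts 1/12 s, in which the tool goes at most 0.0417 m and 0.125 rad, less where a joint would pass 70% of its speed; a pose out of reach is approached as far as the arm can. finger_gap is the finger opening in m, set as the call begins (left out keeps the last). The fingers move at their own pace and stop on an object; grip_force is the grip in N (left out, the last holds). Time passes only in rows, so rows that do not move let the fingers close. The tool returns the time, the measured TCP pose, the force, the opening and the grip force at its end. only (a regular expression) keeps the lines of the reply that match it, lines (a string "A,B") keeps lines A to B, and quiet returns only ok. Input that does not fit is refused with a message, and nothing moves.
- arm.read_state(): the state, without advancing time (a new reading comes with each control period).
- arm.camera(name): name is "side" or "top"; returns a dict with "image" (420x560x3 uint8, red, green, blue), "intrinsics" (3x3 intrinsics, pixels), "k1" (the pictures are not rectified: a ray, as slopes to the right and down, at radius r is drawn at 1 + k1 r^2 times it, then the intrinsics apply), "rvec" (rotation vector, rad) and "tvec" (3), from world to camera coordinates, as OpenCV has them. Camera axes: x right, y down, z forward; pixel columns grow to the right and rows downward; lengths in m; the calibration is good to about 2 mm. A picture is of the moment at which its call begins. There is no depth.
- arm.sign_off(): hands the job in; it is judged then, once.
The state is a dict: "time": time; "joint_pos": joint angles; "qvel": joint speeds; "joint_torque": joint torques, N m; "position": TCP position; "ee_rot": TCP orientation; "ft_force": force on the tool from outside, world axes, zero at the start; "ft_torque": the same for the moment, N m; "grip_width": finger opening in m; "finger_force": force on a finger pad.
Only numpy, scipy, OpenCV 4.12 (cv2) and the standard library are available. Lean on these libraries where they do the work, as an engineer would, in place of code of your own. Each camera call takes 0.05 s, during which the arm holds its last target. There are 200 camera calls.

## Working session

There is one attempt and no reset: what is moved stays moved. The work goes in short steps, Python scripts to look and compute and a tool call to move; the robot and the scene stay as the last step left them, time stands still between calls to the robot, and variables do not carry over. Pictures are saved under pics/ and viewed, at most 10 in all, crops included, and the job is handed in when it is done.

```bash
ls; mkdir -p pics
```

Create h.py:
```python
import numpy as np, cv2
from rig import arm
def cam(n):
    c=arm.camera(n); c['R']=cv2.Rodrigues(np.array(c['rvec'],float))[0]; c['t']=np.array(c['tvec'],float).ravel(); c['K']=np.array(c['intrinsics'],float); return c
def ray(c,u,v):
    K=c['K']; d=np.array([(u-K[0,2])/K[0,0],(v-K[1,2])/K[1,1]]); s=d.copy()
    for _ in range(30): s=d/(1+c['k1']*(s@s))
    w=c['R'].T@np.array([s[0],s[1],1]); return -c['R'].T@c['t'], w
def onz(c,u,v,z):
    o,w=ray(c,u,v); return o+w*(z-o[2])/w[2]
def save(c,f): cv2.imwrite(f,c['image'][:,:,::-1])
```

Run:
```python
from h import *
for n in('top','side'):
    c=cam(n); save(c,f'pics/{n}0.png'); print(n,c['K'].ravel(),c['k1'],-c['R'].T@c['t'],c['R'][2])
s=arm.read_state(); print(s['ee_rot'],s['position'],arm.tip_reach)
```

```text
pics
rig.py
top [452.06943439   0.         279.31286859   0.         452.06943439
 207.91913232   0.           0.           1.        ] 0.011441735553964879 [0.32720841 0.17530539 1.27780437] [ 0.21480278  0.00710604 -0.97663159]
side [479.70584614   0.         275.76933649   0.         479.70584614
 212.3317556    0.           0.           1.        ] -0.04590623465676697 [-0.1903451  -0.27998942  0.79361747] [ 0.67198018  0.40717378 -0.61858884]
[ 1.49377365e-01  9.88779802e-01 -8.98652995e-04 -3.12833740e-04] [0.1843209  0.59666048 0.29138827] 0.0697
```

View pics/top0.png

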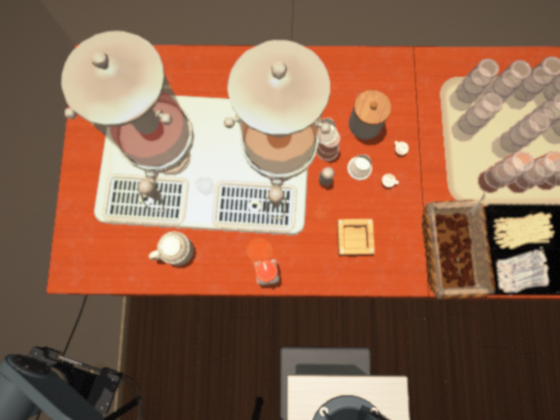

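View pics/side0.png

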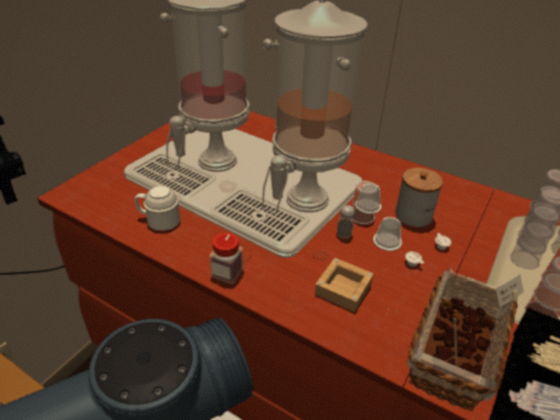

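The top view shows the jar near (266,271), the stand near (356,238), the mug at (174,249), the shaker at (327,176) and the cup at (360,167). There is a flat orange disc at (260,249) by the jar. I'll zoom in on the jar and stand.

Run:
```python
import cv2,numpy as np
t=cv2.imread('pics/top0.png');s=cv2.imread('pics/side0.png')
r=lambda a:cv2.resize(a,(400,300),interpolation=cv2.INTER_CUBIC)
cv2.imwrite('pics/z0.png',np.vstack([np.hstack([r(t[235:295,230:310]),r(t[208:268,316:396])]),np.hstack([r(s[225:285,190:270]),r(s[250:310,305:385])])]))
from h import *
c={n:dict() for n in()}
ct=cam('top');cs=cam('side')
for n,u,v,z in[('jar lid',266,267,.099),('stand',356,238,.034),('mug',174,246,.09),('shaker',327,178,.05),('cup',360,167,.06),('tapTop',276,195,.2),('tray',248,232,0.02),('tray r',303,232,0.02),('edge',200,294,0)]: print(n,onz(ct,u,v,z).round(3))
print('side lid',onz(cs,226,242,.099).round(3),'stand',onz(cs,345,280,.034).round(3))
```

```text
jar lid [0.429 0.217 0.099]
stand [ 0.517 -0.029  0.034]
mug [0.483 0.461 0.09 ]
shaker [0.685 0.051 0.05 ]
cup [ 0.715 -0.041  0.06 ]
tapTop [0.597 0.192 0.2  ]
tray [0.534 0.272 0.02 ]
tray r [0.535 0.117 0.02 ]
edge [0.361 0.403 0.   ]
side lid [0.416 0.211 0.099] stand [ 0.517 -0.033  0.034]
```

View pics/z0.png

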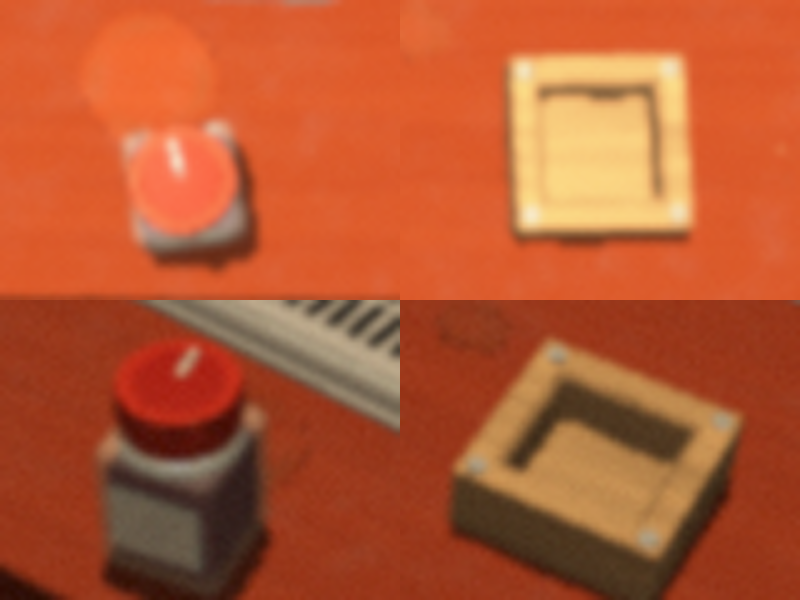

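The zoom shows the lid top at top-view (267,271), with its mark pointing away from the robot and about 0.2 rad to the left. The stand is nearly square to the image, with screws at its four corners. Next I'll measure both accurately.

Run:
```python
from h import *
ct=cam('top');cs=cam('side')
T=lambda x,y,u0,v0:(u0+(x+.5)/5-.5,v0+(y+.5)/5-.5)
def fit(p):
    c=np.mean(p,0); d=[p[1]-p[0],p[2]-p[3],p[1]-p[2],p[0]-p[3]]
    return c.round(4),[round(float(np.linalg.norm(e[:2])),4) for e in d],[round(float((np.arctan2(e[1],e[0])+np.pi/4)%(np.pi/2)-np.pi/4),3) for e in d]
def refine(c,u,v):  # bright spot centroid
    g=c['image'].min(2).astype(float); a,b=int(round(u)),int(round(v)); w=g[b-3:b+4,a-3:a+4]; w=np.clip(w-np.percentile(w,75),0,None)
    y,x=np.mgrid[b-3:b+4,a-3:a+4]; return (x*w).sum()/w.sum(),(y*w).sum()/w.sum()
top=[T(x-400,y,316,208) for x,y in[(523,72),(669,68),(678,212),(531,215)]]
sd=[T(x-400,y-300,305,250) for x,y in[(557,355),(722,421),(648,538),(476,465)]]
for n,c,l in(('top',ct,top),('side',cs,sd)):
    r=[refine(c,*p) for p in l]; print(n,np.round(np.array(r)-l,1).tolist()); print(fit([onz(c,*p,.034)for p in l]),fit([onz(c,*p,.034)for p in r]))
# lid masks
for n,c,box,z in(('top',ct,(245,250,290,295),.099),('side',cs,(205,225,250,275),.099)):
    im=c['image'][box[1]:box[3],box[0]:box[2]].astype(int); print(n,'lid px/table px',c['image'][271,270] if n=='top' else c['image'][247,228],c['image'][290,230] if n=='top' else c['image'][290,290])
p=[onz(ct,*T(x,y,230,235),.099) for x,y in[(185,180),(180,175),(172,138)]]; print('lid',p[0].round(4),'mark yaw',np.arctan2(*(p[2]-p[1])[[1,0]]))
p=[onz(cs,*T(x,y-300,190,225),.099) for x,y in[(180,386),(180,376),(197,350)]]; print('lid',p[0].round(4),'mark yaw',np.arctan2(*(p[2]-p[1])[[1,0]]))
# jar base/shoulder edges in top: left & right sides of shoulder
for z,P in((.07,[(127,145),(143,240)]),(.07,[(215,128),(247,215)])):
    q=[onz(ct,*T(x,y,230,235),z) for x,y in P]; print('edge',q[0].round(3),q[1].round(3),np.arctan2(*(q[0]-q[1])[[1,0]]))
P=[T(x,y-300,190,225) for x,y in[(105,578),(212,598),(205,572),(110,545)]]
q=[onz(cs,*T(x,y-300,190,225),.07) for x,y in[(106,448),(258,415)]];print('side shoulder corners (diag)',q[0].round(3),q[1].round(3))
cv2.imwrite('pics/z1.png',np.hstack([cv2.resize(ct['image'][250:290,248:288,::-1],(400,400),interpolation=4),cv2.resize(cs['image'][232:288,200:256,::-1],(400,400),interpolation=4)]))
```

```text
top [[0.2, -0.2], [-0.1, 0.1], [-0.1, -0.1], [0.1, -0.2]]
(array([ 0.5232, -0.0283,  0.034 ]), [0.0816, 0.081, 0.0808, 0.0802], [0.037, 0.03, 0.028, 0.036]) (array([ 0.5235, -0.0284,  0.034 ]), [0.0809, 0.0803, 0.08, 0.0802], [0.026, 0.028, 0.027, 0.033])
side [[-0.3, -0.3], [-0.2, 0.1], [0.0, -0.1], [0.2, -0.5]]
(array([ 0.5216, -0.0301,  0.034 ]), [0.0805, 0.0807, 0.081, 0.081], [0.034, 0.034, 0.019, 0.017]) (array([ 0.522 , -0.0297,  0.034 ]), [0.0814, 0.0808, 0.0802, 0.08], [0.02, 0.019, 0.021, 0.028])
top lid px/table px [251 108  73] [222  91  44]
side lid px/table px [180  39  21] [156  57  28]
lid [0.4199 0.2152 0.099 ] mark yaw 0.23042374345485395
lid [0.4165 0.2126 0.099 ] mark yaw 0.2270839678978743
edge [0.44  0.247 0.07 ] [0.391 0.238 0.07 ] 0.18870160898184413
edge [0.45  0.201 0.07 ] [0.404 0.183 0.07 ] 0.365732073984936
side shoulder corners (diag) [0.391 0.236 0.07 ] [0.446 0.193 0.07 ]
```

View pics/z1.png

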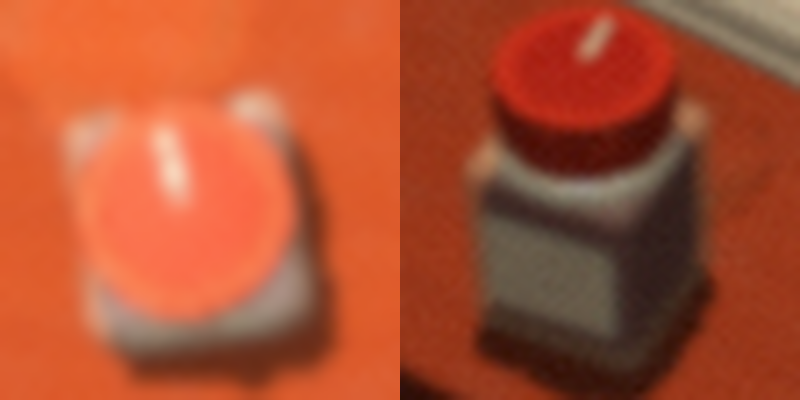

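The side and top views agree. The jar is at about (.419,.214) with yaw about 0.14. The stand is at (.5228,-.029) with yaw about 0.026, and the measured screw spacing of 81 mm is plausible. I'm moving to above the jar.

Add to h.py:
```python
from scipy.spatial.transform import Rotation as Ro
def go(x,y,z,yaw):  # remaining motion in tool axes; yaw of tool y axis
    s=arm.read_state(); R=Ro.from_quat(s['ee_rot']).as_matrix(); d=R.T@(np.array([x,y,z])-s['position'])
    a=np.arctan2(R[1,1],R[0,1]); print('t',round(s['time'],2),'d',d.round(4),'turn',round(-((yaw-a+np.pi)%(2*np.pi)-np.pi),3),'yaw',a.round(3),'tilt',(R[:2,2]).round(4),'j6',round(s['joint_pos'][5],2),'pos',np.round(s['position'],4),'w',round(s['grip_width'],4),'F',s['ft_force'].round(1),s['finger_force'])
```

```text
(no output)
```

Request:
hand_motion(increments=[{"tx": -0.028,"ty": -0.0247},{"tx": -0.028,"ty": -0.0247},{"tx": -0.028,"ty": -0.0247},{"tx": -0.028,"ty": -0.0247},{"tx": -0.028,"ty": -0.0247},{"tx": -0.028,"ty": -0.0247},{"tx": -0.028,"ty": -0.0247},{"tx": -0.028,"ty": -0.0247},{"tx": -0.028,"ty": -0.0247},{"tx": -0.028,"ty": -0.0247}], finger_gap=0.087)

```text
time: 1.13
position: [0.3797, 0.2768, 0.2925]
ee_rot: [0.149, 0.989, 0.0, 0.0]
ft_force: [0.1, 0.1, -0.1]
grip_width: 0.087
finger_force: 0.0
```

Request:
hand_motion(increments=[{"tx": -0.028,"ty": -0.025},{"tx": -0.028,"ty": -0.025},{"yaw": -0.11},{"yaw": -0.11},{"yaw": -0.11},{"yaw": -0.11},{},{}])

```text
time: 1.8
position: [0.4179, 0.2141, 0.2923]
ee_rot: [-0.069, 0.998, 0.0, 0.0]
ft_force: [-0.2, -0.1, 0.7]
grip_width: 0.0868
finger_force: 0.0
```

```bash
python3 -c "from h import *;go(.419,.214,.18,1.711)"
```

```text
t 1.8 d [-0.0011 -0.0002  0.1123] turn -0.003 yaw 1.708 tilt [0.0002 0.0001] j6 -1.47 pos [0.4179 0.2141 0.2923] w 0.0868 F [-0.2 -0.1  0.7] 0.0
```

Request:
hand_motion(increments=[{"tz": 0.03},{"tz": 0.03},{"tz": 0.03},{"tz": 0.03},{"tz": 0.025},{"tz": 0.02},{"tz": 0.02},{"tz": 0.01},{},{}])

```text
time: 2.63
position: [0.4179, 0.2142, 0.0972]
ee_rot: [-0.07, 0.998, -0.0, -0.0]
ft_force: [-0.0, -0.2, -0.1]
grip_width: 0.087
finger_force: 0.0
```

```bash
python3 -c "from h import *;go(.419,.214,.107,1.711)
c=cam('side');cv2.imwrite('pics/s1.png',cv2.resize(c['image'][150:300,130:330,::-1],(800,600)))"
```

```text
t 2.63 d [-0.0011 -0.0004 -0.0098] turn -0.001 yaw 1.71 tilt [-0.0006 -0.0001] j6 -1.48 pos [0.4179 0.2142 0.0972] w 0.087 F [-0.  -0.2 -0.1] 0.0
```

View pics/s1.png

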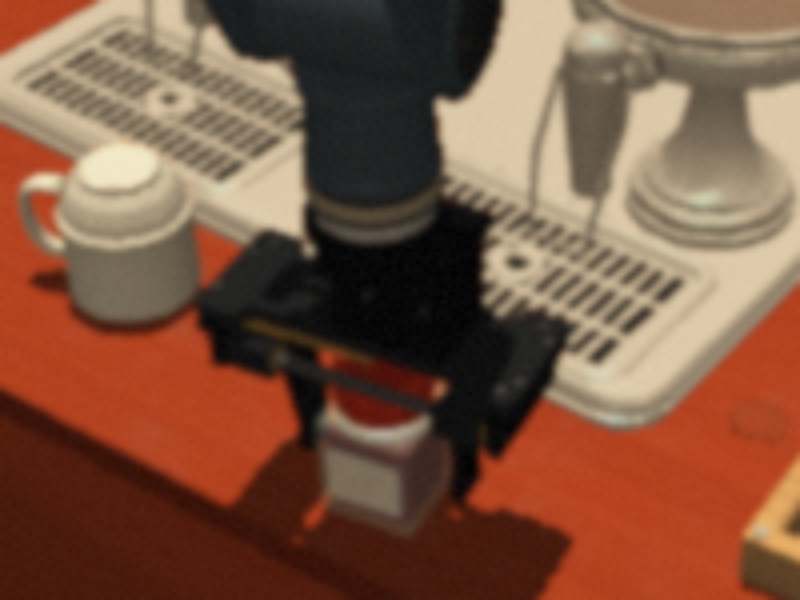

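I overshot by 10 mm, with no contact force. The picture shows the fingers straddling the jar, with its sides parallel to the pads. I'm raising 10 mm and then gripping.

Request:
hand_motion(increments=[{"tz": -0.01},{}])

```text
time: 2.85
position: [0.4189, 0.2145, 0.1095]
ee_rot: [-0.07, 0.998, 0.0, 0.002]
ft_force: [0.7, -0.6, -0.3]
grip_width: 0.0867
finger_force: 0.0
```

Request:
hand_motion(increments=[{},{},{},{},{},{},{},{}], finger_gap=0.05, grip_force=40)

```text
time: 3.52
position: [0.418, 0.2145, 0.1074]
ee_rot: [-0.07, 0.998, 0.0, 0.0]
ft_force: [-0.2, 5.3, 3.5]
grip_width: 0.0597
finger_force: 40.0
```

```bash
python3 -c "from h import *;go(.419,.214,.107,1.711)"
```

```text
t 3.52 d [-0.0009 -0.0007  0.0004] turn -0.001 yaw 1.71 tilt [0.0006 0.0007] j6 -1.48 pos [0.418  0.2145 0.1074] w 0.0597 F [-0.2  5.3  3.5] 39.999006036669016
```

Request:
hand_motion(increments=[{"tz": -0.01},{"tz": -0.02},{"tz": -0.02},{"tz": -0.02},{},{}])

```text
time: 4.02
position: [0.4179, 0.2138, 0.1777]
ee_rot: [-0.07, 0.998, -0.0, 0.001]
ft_force: [-0.2, 0.1, -4.8]
grip_width: 0.0599
finger_force: 40.0
```

```bash
python3 -c "from h import *;go(.5228,-.029,.175,1.597)"
```

```text
t 4.02 d [-0.0699 -0.2551  0.003 ] turn 0.114 yaw 1.711 tilt [ 0.0014 -0.0003] j6 -1.48 pos [0.4179 0.2138 0.1777] w 0.0599 F [-0.2  0.1 -4.8] 39.99970651231706
```

Request:
hand_motion(increments=[{"tx": -0.007,"ty": -0.0255,"yaw": 0.0114},{"tx": -0.007,"ty": -0.0255,"yaw": 0.0114},{"tx": -0.007,"ty": -0.0255,"yaw": 0.0114},{"tx": -0.007,"ty": -0.0255,"yaw": 0.0114},{"tx": -0.007,"ty": -0.0255,"yaw": 0.0114},{"tx": -0.007,"ty": -0.0255,"yaw": 0.0114},{"tx": -0.007,"ty": -0.0255,"yaw": 0.0114},{"tx": -0.007,"ty": -0.0255,"yaw": 0.0114},{"tx": -0.007,"ty": -0.0255,"yaw": 0.0114},{"tx": -0.007,"ty": -0.0255,"yaw": 0.0114}])

```text
time: 4.85
position: [0.5091, -0.0348, 0.1753]
ee_rot: [-0.013, 1.0, 0.0, -0.002]
ft_force: [0.3, 0.1, -3.9]
grip_width: 0.0599
finger_force: 40.0
```

Request:
hand_motion(increments=[{"tz": 0.02},{},{}])

```text
time: 5.1
position: [0.5078, -0.0333, 0.155]
ee_rot: [-0.013, 1.0, 0.001, -0.004]
ft_force: [-0.9, 0.5, -3.5]
grip_width: 0.0595
finger_force: 40.0
```

Run:
```python
from h import *
go(.5228,-.029,.15,1.597)
c=cam('side');cv2.imwrite('pics/s2.png',np.hstack([cv2.resize(c['image'][225:315,285:405,::-1],(800,600),interpolation=4)]))
```

```text
t 5.1 d [-0.0152  0.0039  0.0049] turn -0.001 yaw 1.596 tilt [-0.0075  0.0021] j6 -1.88 pos [ 0.5078 -0.0333  0.155 ] w 0.0595 F [-0.9  0.5 -3.5] 39.9997516348958
```

View pics/s2.png

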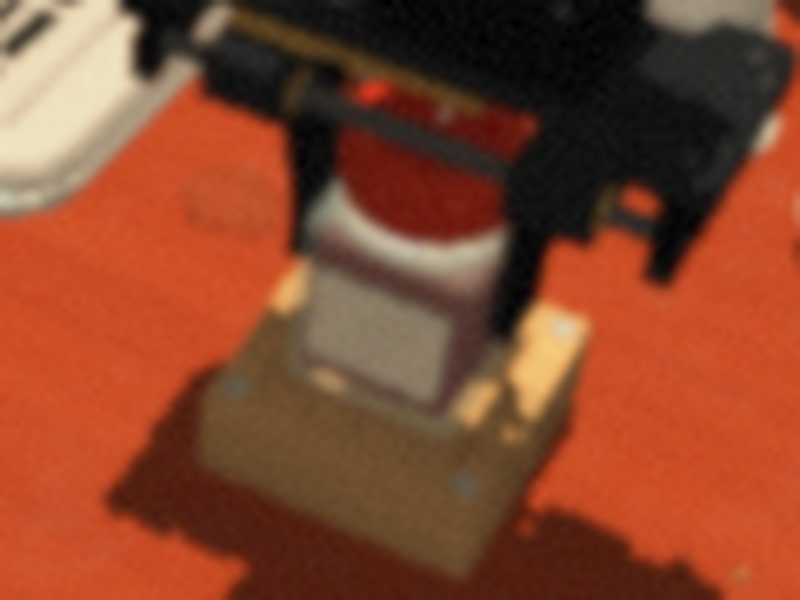

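The jar hangs just above the recess. Its base corners are at about (295,372) and (445,432) in the crop. I'll compute the jar's offset from the TCP.

Run:
```python
from h import *
c=cam('side'); p=np.array(arm.read_state()['position'])
f=lambda x,y,z:onz(c,285+(x+.5)/6.667-.5,225+(y+.5)/6.667-.5,z)
a,b=f(295,372,.048),f(448,434,.048); d=b-a; print(a,b,np.linalg.norm(d[:2]),'yaw',np.arctan2(d[1],d[0])+np.pi/2)
m=(a+b)/2; n=np.array([-d[1],d[0]])/np.linalg.norm(d[:2]); print('base centre est',m[:2]+.03*n,'tcp',p)
a,b=f(322,222,.118),f(500,235,.118); 
lid=f(425,242,.123); print('lid front low edge pt',lid)
```

```text
[ 0.4837625  -0.00892242  0.048     ] [ 0.4863854  -0.06175757  0.048     ] 0.052900219698881666 yaw 0.04960237502084719
base centre est [ 0.51503706 -0.03385253] tcp [ 0.5089315  -0.03277259  0.15647191]
lid front low edge pt [ 0.48577314 -0.04437072  0.123     ]
```

```bash
python3 -c "from h import *;go(.520,-.0287,.142,1.597)"
```

```text
t 5.2 d [-0.0112  0.0038  0.0144] turn 0.001 yaw 1.598 tilt [-0.0033  0.0009] j6 -1.88 pos [ 0.5089 -0.0328  0.1565] w 0.0596 F [-0.1 -0.  -3.5] 39.999793376773596
```

Request:
hand_motion(increments=[{},{},{}])

```text
time: 5.45
position: [0.5102, -0.033, 0.1577]
ee_rot: [-0.014, 1.0, -0.0, 0.0]
ft_force: [0.6, -0.3, -4.5]
grip_width: 0.0599
finger_force: 40.0
```

```bash
python3 -c "from h import *;go(.520,-.0287,.142,1.597)"
```

```text
t 5.45 d [-0.0099  0.004   0.0157] turn 0.001 yaw 1.598 tilt [ 0.0007 -0.0002] j6 -1.88 pos [ 0.5102 -0.033   0.1577] w 0.0599 F [ 0.6 -0.3 -4.5] 39.999721236526966
```

Request:
hand_motion(increments=[{"tx": -0.005,"ty": 0.002},{"tx": -0.0045,"ty": 0.002},{},{"tz": 0.005},{"tz": 0.005},{"tz": 0.005},{},{},{}])

```text
time: 6.2
position: [0.5194, -0.0293, 0.142]
ee_rot: [-0.013, 1.0, 0.0, -0.0]
ft_force: [0.6, 0.7, -2.9]
grip_width: 0.0596
finger_force: 40.0
```

Run:
```python
from h import *
go(.5195,-.0287,.142,1.597)
c=cam('side');cv2.imwrite('pics/s3.png',cv2.resize(c['image'][235:310,295:395,::-1],(800,600),interpolation=4))
```

```text
t 6.2 d [-0.0001  0.0006  0.    ] turn -0.0 yaw 1.597 tilt [-0.0006  0.0001] j6 -1.87 pos [ 0.5194 -0.0293  0.142 ] w 0.0596 F [ 0.6  0.7 -2.9] 39.999735429883
```

View pics/s3.png

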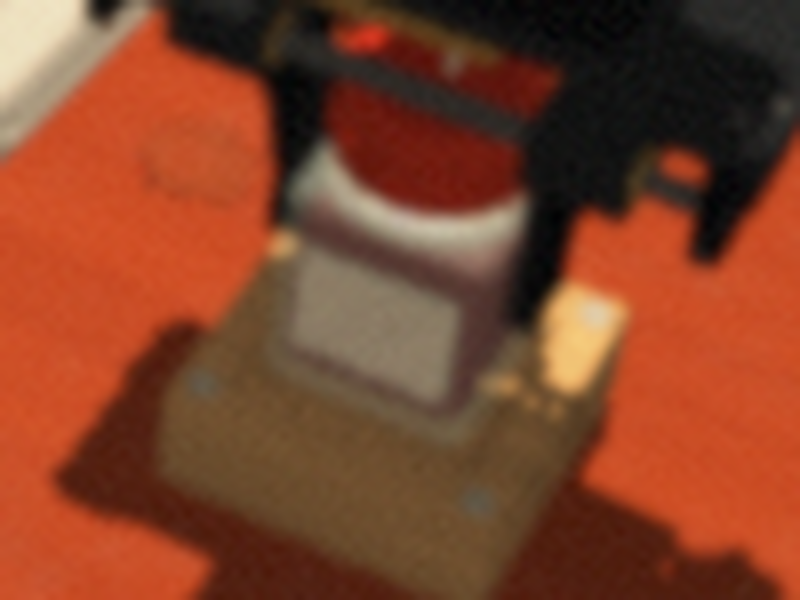

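Run:
```python
from h import *
c=cam('side')
f=lambda x,y,z:onz(c,295+(x+.5)/8-.5,235+(y+.5)/8-.5,z)[:2]
s1,s2,s3=f(202,383,.034),f(478,500,.034),f(595,312,.034); a,b=f(268,365,.0346),f(465,442,.0346)
print(s1,s2,s3,'ctr from diag',(s1+s3)/2,'base',a,b, (a+b)/2,'expected face mid x',.522-.03)
e=f(365,404,.0346);print('face mid pt',e)
```

```text
[0.48015782 0.00973656] [ 0.48291604 -0.07116033] [ 0.56405096 -0.06915404] ctr from diag [ 0.52210439 -0.02970874] base [ 0.49545722 -0.00240568] [ 0.49925633 -0.05965889] [ 0.49735678 -0.03103229] expected face mid x 0.492
face mid pt [ 0.49699063 -0.03104044]
```

Request:
hand_motion(increments=[{"tz": 0.004},{"tz": 0.002},{},{}])

```text
time: 6.63
position: [0.5194, -0.0292, 0.136]
ee_rot: [-0.013, 1.0, 0.0, -0.0]
ft_force: [-0.4, 0.0, -4.2]
grip_width: 0.0598
finger_force: 40.0
```

Base is now about 5 mm inside the mouth with no contact force. I'm continuing down.

Request:
hand_motion(increments=[{"tz": 0.003},{},{"tz": 0.002},{},{}])

```text
time: 7.05
position: [0.5195, -0.0292, 0.1311]
ee_rot: [-0.013, 1.0, 0.0, -0.0]
ft_force: [0.0, -0.5, -3.7]
grip_width: 0.0597
finger_force: 40.0
```

```bash
python3 -c "from h import *;go(.5195,-.0287,.115,1.597)"
```

```text
t 7.05 d [-0.0001  0.0005  0.0161] turn 0.0 yaw 1.597 tilt [-0.0003  0.0001] j6 -1.87 pos [ 0.5195 -0.0292  0.1311] w 0.0597 F [ 0.  -0.5 -3.7] 39.99976764433086
```

Request:
hand_motion(increments=[{"tz": 0.004},{"tz": 0.004},{"tz": 0.003},{"tz": 0.002},{"tz": 0.001},{},{},{}])

```text
time: 7.72
position: [0.5197, -0.0293, 0.1173]
ee_rot: [-0.013, 1.0, -0.0, 0.0]
ft_force: [-0.2, -0.2, -3.2]
grip_width: 0.0599
finger_force: 40.0
```

```bash
python3 -c "from h import *;go(.5195,-.0287,.115,1.597)"
```

```text
t 7.72 d [0.0001 0.0006 0.0023] turn -0.0 yaw 1.597 tilt [ 0.0003 -0.0001] j6 -1.87 pos [ 0.5197 -0.0293  0.1173] w 0.0599 F [-0.2 -0.2 -3.2] 39.99968689866364
```

Request:
hand_motion(increments=[{"tz": 0.001},{"tz": 0.001},{"tz": 0.001},{},{}])

```text
time: 8.13
position: [0.5197, -0.0293, 0.1154]
ee_rot: [-0.013, 1.0, -0.0, 0.0]
ft_force: [-1.8, -1.4, 5.0]
grip_width: 0.0599
finger_force: 40.0
```

```bash
python3 -c "from h import *;go(.5195,-.0287,.115,1.597)"
```

```text
t 8.13 d [0.0002 0.0006 0.0004] turn 0.0 yaw 1.597 tilt [ 0.0008 -0.0002] j6 -1.87 pos [ 0.5197 -0.0293  0.1154] w 0.0599 F [-1.8 -1.4  5. ] 39.9991565477103
```

Floor contact is at the expected height: TCP .1154, which is .1074 + .008. I'm releasing, rising and turning the gripper back for the unscrew.

Request:
hand_motion(increments=[{},{},{},{},{}], finger_gap=0.087)

```text
time: 8.55
position: [0.5197, -0.0293, 0.1142]
ee_rot: [-0.013, 1.0, -0.0, 0.0]
ft_force: [-0.9, 0.7, 0.1]
grip_width: 0.0832
finger_force: 0.0
```

Request:
hand_motion(increments=[{"tz": -0.01},{"tz": -0.02},{"tz": -0.03},{"tz": -0.03},{"tz": -0.03},{"tz": -0.02},{}])

```text
time: 9.13
position: [0.5218, -0.0297, 0.2593]
ee_rot: [-0.013, 1.0, -0.001, 0.005]
ft_force: [0.1, -0.1, 0.2]
grip_width: 0.0872
finger_force: 0.0
```

Request:
hand_motion(increments=[{"yaw": 0.12},{"yaw": 0.12},{"yaw": 0.12},{"yaw": 0.12},{"yaw": 0.12},{"yaw": 0.12},{"yaw": 0.12},{"yaw": 0.12},{"yaw": 0.12},{"yaw": 0.12}])

```text
time: 9.97
position: [0.5189, -0.0291, 0.2536]
ee_rot: [0.556, 0.831, -0.0, -0.001]
ft_force: [0.5, -0.6, -0.3]
grip_width: 0.0869
finger_force: 0.0
```

Request:
hand_motion(increments=[{"yaw": 0.12},{"yaw": 0.08},{},{}])

```text
time: 10.3
position: [0.5191, -0.0292, 0.2538]
ee_rot: [0.633, 0.774, -0.0, -0.001]
ft_force: [0.8, 0.6, -0.0]
grip_width: 0.0869
finger_force: 0.0
```

Run:
```python
from h import *
go(.5225,-.029,.155,.197)
c=cam('side');d=cam('top');cv2.imwrite('pics/s4.png',np.hstack([cv2.resize(c['image'][230:310,305:385,::-1],(400,400),interpolation=4),cv2.resize(d['image'][198:278,316:396,::-1],(400,400),interpolation=4)]))
```

```text
t 10.3 d [-0.0006  0.0035  0.0988] turn 0.002 yaw 0.199 tilt [-0.0013  0.0003] j6 -0.47 pos [ 0.5191 -0.0292  0.2538] w 0.0869 F [ 0.8  0.6 -0. ] 0.0
```

View pics/s4.png

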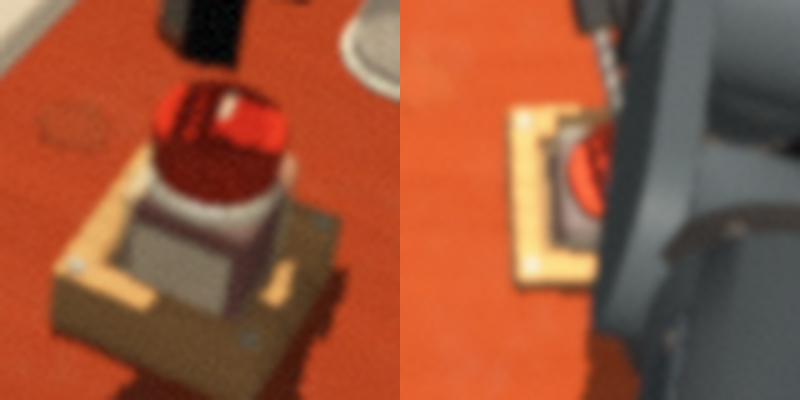

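The jar is seated upright in the recess. The lid ellipse is centred at about (220,128) in the left crop, so I'll check its position.

Run:
```python
from h import *
c=cam('side')
for p in[(220,126),(220,130)]: print(onz(c,305+p[0]/5-.4,230+p[1]/5-.4,.107))
print(onz(c,305+215/5-.4,230+205/5-.4,.083)+[.0268,.0095,0])
go(.5225,-.029,.155,.197)
```

```text
[ 0.51883487 -0.03133349  0.107     ]
[ 0.51661922 -0.03238677  0.107     ]
[ 0.52553413 -0.03218425  0.083     ]
t 10.45 d [-0.0004  0.0032  0.099 ] turn 0.001 yaw 0.198 tilt [-0.0006  0.0001] j6 -0.47 pos [ 0.5193 -0.0292  0.254 ] w 0.0868 F [-0.7 -0.1  0. ] 0.0
```

Request:
hand_motion(increments=[{"ty": 0.0032},{"tz": 0.02},{"tz": 0.02},{"tz": 0.02},{"tz": 0.02},{"tz": 0.015},{"tz": 0.007},{},{}])

```text
time: 11.2
position: [0.523, -0.0287, 0.1523]
ee_rot: [0.634, 0.773, 0.0, -0.0]
ft_force: [0.3, 0.7, 0.5]
grip_width: 0.087
finger_force: 0.0
```

```bash
python3 -c "from h import *;go(.5225,-.029,.152,.197)"
```

```text
t 11.2 d [-0.0002 -0.0005  0.0003] turn 0.0 yaw 0.197 tilt [-0.  0.] j6 -0.47 pos [ 0.523  -0.0287  0.1523] w 0.087 F [0.3 0.7 0.5] 0.0
```

Request:
hand_motion(increments=[{},{},{},{},{},{},{},{}], finger_gap=0.045, grip_force=45)

```text
time: 11.87
position: [0.5226, -0.0287, 0.1525]
ee_rot: [0.634, 0.773, -0.0, 0.0]
ft_force: [-0.8, -1.3, 3.1]
grip_width: 0.0544
finger_force: 45.0
```

```bash
python3 -c "from h import *;go(.5225,-.029,.152,.197)"
```

```text
t 11.87 d [-0.0002 -0.0001  0.0005] turn 0.0 yaw 0.197 tilt [-0.     -0.0002] j6 -0.47 pos [ 0.5226 -0.0287  0.1525] w 0.0544 F [-0.8 -1.3  3.1] 45.019292902434245
```

Width is 54.4 mm, somewhat under 57, which is plausible given the ribs. I'll start the turn and watch the moment.

Request:
hand_motion(increments=[{"yaw": -0.08},{"yaw": -0.08},{"yaw": -0.08},{}])

```text
time: 12.2
position: [0.523, -0.0287, 0.1525]
ee_rot: [0.536, 0.844, 0.0, 0.0]
ft_force: [-0.7, -0.6, 2.7]
grip_width: 0.0541
finger_force: 45.0
```

Run:
```python
from h import *
go(.5225,-.029,.152,.197); print(arm.read_state()['ft_torque'])
c=cam('side');cv2.imwrite('pics/s5.png',cv2.resize(c['image'][215:305,285:405,::-1],(800,600),interpolation=4))
```

```text
t 12.2 d [-0.0001 -0.0006  0.0005] turn 0.241 yaw 0.438 tilt [ 0.0008 -0.0001] j6 -0.71 pos [ 0.523  -0.0287  0.1525] w 0.0541 F [-0.7 -0.6  2.7] 45.01650996651733
[-0.00269953 -0.00861445  0.1377585 ]
```

View pics/s5.png

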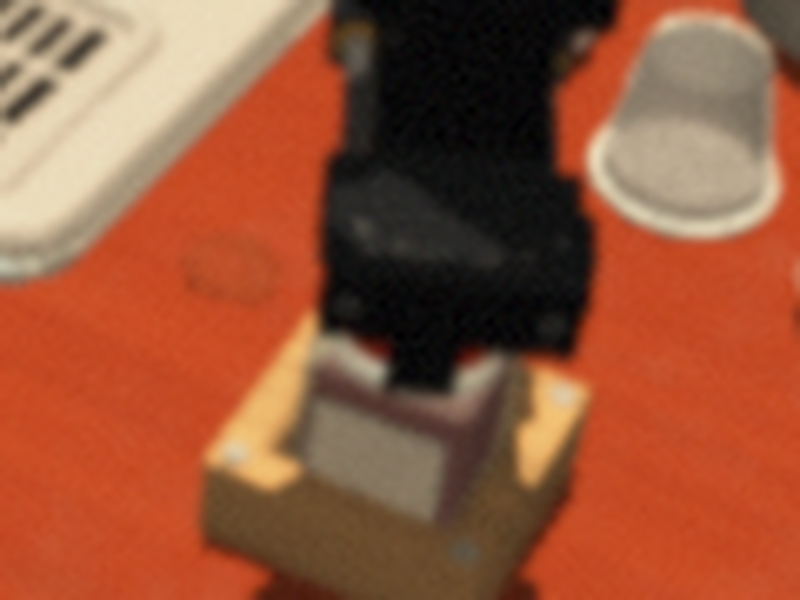

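The finger sits centred on the lid and the jar stays put, with a turning moment of 0.14 N m. I'm continuing the turn.

Request:
hand_motion(increments=[{"yaw": -0.1},{"yaw": -0.1},{"yaw": -0.1},{"yaw": -0.1},{"yaw": -0.1},{"yaw": -0.1},{}])

```text
time: 12.83
position: [0.5231, -0.0287, 0.1529]
ee_rot: [0.263, 0.965, 0.0, 0.001]
ft_force: [-0.9, 0.7, 6.0]
grip_width: 0.0542
finger_force: 45.0
```

```bash
python3 -c "from h import *;go(.5225,-.029,.152,.197);print(arm.read_state()['ft_torque'])"
```

```text
t 12.83 d [ 0.0003 -0.0006  0.0009] turn 0.841 yaw 1.038 tilt [ 0.0011 -0.0002] j6 -1.31 pos [ 0.5231 -0.0287  0.1529] w 0.0542 F [-0.9  0.7  6. ] 45.01678089357228
[0.03013548 0.08015842 0.00728311]
```

Request:
hand_motion(increments=[{"yaw": -0.1},{"yaw": -0.1},{"yaw": -0.1},{"yaw": -0.1},{"yaw": -0.1},{"yaw": -0.1},{},{}])

```text
time: 13.5
position: [0.5236, -0.0288, 0.1531]
ee_rot: [-0.032, 0.999, -0.0, 0.001]
ft_force: [-0.3, 0.6, 5.7]
grip_width: 0.0548
finger_force: 45.0
```

```bash
python3 -c "from h import *;go(.5225,-.029,.152,.197);print(arm.read_state()['ft_torque'])"
```

```text
t 13.5 d [ 0.0011 -0.0001  0.0011] turn 1.438 yaw 1.635 tilt [ 0.0024 -0.0005] j6 -1.9 pos [ 0.5236 -0.0288  0.1531] w 0.0548 F [-0.3  0.6  5.7] 45.020427733570614
[0.08450817 0.00845624 0.04458778]
```

Request:
hand_motion(increments=[{"tz": -0.002},{"tz": -0.002},{},{}])

```text
time: 13.83
position: [0.5223, -0.0285, 0.156]
ee_rot: [-0.033, 0.999, 0.0, -0.0]
ft_force: [-0.6, 0.1, -0.2]
grip_width: 0.0544
finger_force: 45.1
```

```bash
python3 -c "from h import *;go(.5225,-.029,.191,1.635);print(arm.read_state()['ft_torque'])"
```

```text
t 13.83 d [-0.0001 -0.0005 -0.035 ] turn 0.001 yaw 1.636 tilt [-0.0009  0.0002] j6 -1.9 pos [ 0.5223 -0.0285  0.156 ] w 0.0544 F [-0.6  0.1 -0.2] 45.05400064517744
[ 0.03166244 -0.08472839  0.016519  ]
```

Force is only the lid's weight, so the lid is free. I'm lifting it straight up.

Request:
hand_motion(increments=[{"tz": -0.004},{"tz": -0.005},{"tz": -0.005},{"tz": -0.005},{"tz": -0.005},{"tz": -0.005},{"tz": -0.004},{},{},{}])

```text
time: 14.67
position: [0.5226, -0.0286, 0.1892]
ee_rot: [-0.033, 0.999, 0.0, -0.0]
ft_force: [-0.3, 0.4, -0.7]
grip_width: 0.0545
finger_force: 45.1
```

Run:
```python
from h import *
go(.5225,-.029,.190,1.635)
c=cam('side');d=cam('top');cv2.imwrite('pics/s6.png',cv2.resize(c['image'][215:305,285:405,::-1],(800,600),interpolation=4))
```

```text
t 14.67 d [ 0.0001 -0.0004 -0.0008] turn 0.002 yaw 1.637 tilt [-0.0002  0.    ] j6 -1.91 pos [ 0.5226 -0.0286  0.1892] w 0.0545 F [-0.3  0.4 -0.7] 45.05406361684436
```

View pics/s6.png

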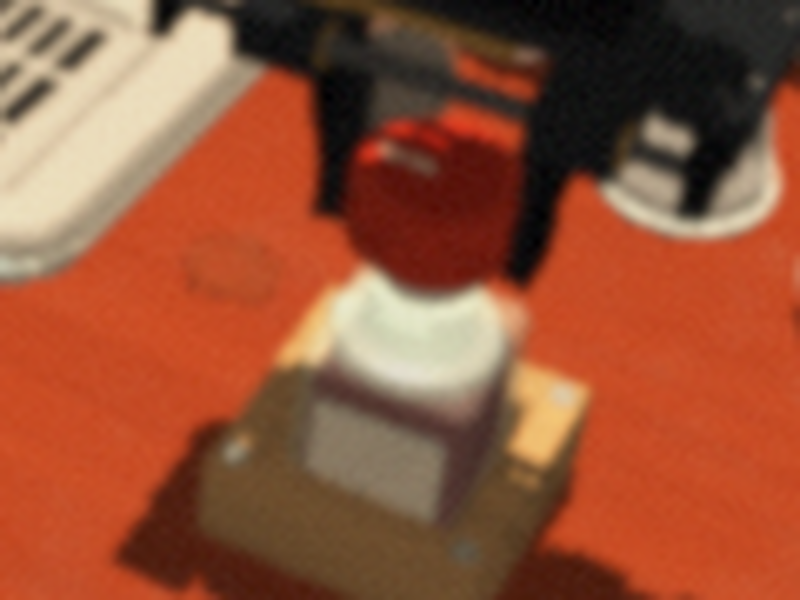

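The lid is held level at about (435,205) in the crop, above the open white mouth at about (418,325), and the jar is still seated. I'm handing in.

```bash
python3 -c "from rig import arm;print(arm.sign_off())"
```

```text
the job is handed in; nothing more can be done
None
```

I handed in at about 14.7 s: the jar is seated in the stand, and the lid is unscrewed and held level about 2 cm above its mouth; the hand-in returned no verdict.

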